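# Loosen the chuck's knurled locking collar by fingertip

## Robot

A 7-joint arm with a two-finger parallel gripper is mounted at the origin on a cart in front of the work surface, level with it; the furniture and walls round the work are solid. World frame = base frame: x ahead of the robot, y to its left, z up, the work surface at z = 0. Lengths are in m, angles in degrees, forces in N, time in s.
With the tool pointing down it reaches from about 0.425 to 0.875 m from the base axis. Payload 4.7 kg.
Tool frame: the origin (TCP) lies midway between the tips of the shut fingers; the grasp point (between the pads) lies 19 mm behind it; z points along the fingers, y is the line along which they close (so a half turn about z gives the same grasp; the last joint's range is limited). The gripper opens to 87 mm and grips with 3 to 60 N. Pads are 19 mm wide; open, the fingers measure 117 mm over their backs; the gripper's body (75 mm by 190 mm) begins 51 mm behind the grasp point.
Start: joints at [65.781, 18.392, -4.016, 83.108, 1.295, 78.541, -3.26], TCP at [0.275, -0.589, 0.223] pointing down, gripper open.
Joint ranges: [-163.93, 163.93], [-17.29, 119.83], [-79.2, 71.16], [3.27, 140.29], [-89.18, 269.18], [5.43, 117.66], [-154.24, 154.24]. Speed limits (degrees/s): [147.25, 147.25, 180, 180, 180, 180, 180].

## Interface

Orientations are given as [roll, pitch, yaw] about the fixed x, y, z axes, in that order (R = Rz(yaw) Ry(pitch) Rx(roll)).
In Python, from cell import env gives the robot as it stands. The module is installed in compiled form; this text tells all that it offers.
- The arm moves only by the tool send_rows, never from a script. Its argument "series" is a list of rows, each an object with "travel": the shift along the tool's x, y, z in cm, a list of three; "dr": the turn, a rotation vector about the tool's x, y, z in degrees, a list of three; "claw": the finger opening in cm, from 0 to 8.7. In form: [{"travel": [tx, ty, tz], "dr": [wx, wy, wz], "claw": claw}, ...]. A call has 1 to 12 rows; each row is the pose to reach, as a shift and turn from the pose commanded when the call began, along the tool's axes at that moment; what a row does not reach only later rows make up. A row lasts 1/12 s, in which the tool goes at most 41.7 mm and 7.16 degrees, less where a joint would pass 70% of its speed; a pose out of reach is approached as far as the arm can. A call with a gripper value outside its range is refused whole. The fingers move at their own pace and stop on an object; "grip_force" is the grip in N (left out, the last holds). Time passes only in rows, so rows that repeat a pose let the fingers close. It gives the time, the measured TCP pose, the force and the opening at its end, in the units of the state.
- env.get_obs(): the state, without advancing time (a new reading comes with each control period).
- env.read_camera(name): name is "side" or "top" or "wrist"; returns the picture (400x640x3 uint8, blue, green, red); there is no depth.
- env.calibration(name): a dict with "fx", "fy", "cx", "cy" (pixels), "cam_to_world" (4x4, takes a point from camera to world coordinates). Camera axes: x right, y down, z forward; pixel columns grow to the right and rows downward; lengths in m; the calibration is good to about 2 mm. A picture is of the moment at which its call begins: read the wrist's pose just before it. calibration takes no time and is no camera call; for the wrist camera it gives the pose at the moment of the call.
- env.sign_off(): hands the job in, once; it reports no verdict.
The state is a dict: "time_s": time; "qpos": joint angles; "joint_velocities": joint speeds; "effort": joint torques, N m; "tool_pos": TCP position; "tool_rot": TCP orientation; "force": force on the tool from outside, world axes, zero at the start; "wrist_torque": the same for the moment, N m; "grip_width": finger opening in m.
Only numpy, scipy, OpenCV 4.12 (cv2) and the standard library are available. Lean on these libraries where they do the work, as an engineer would, in place of code of your own. Each camera call takes 0.05 s, during which the arm holds its last target. There are 200 camera calls.

## Task

Of the two specimen chucks, the one with the wider knurled locking collar is to be loosened: lay a fingertip against the collar's rim and roll it round anticlockwise, seen from above, until the ridge on its top has come round to the pointer on the base for the second time, and leave it lined up with the pointer there. Nothing needs to be gripped or lifted; leave the narrower collar, the two specimens in the chucks and everything else on the table where they are.

Things in the scene. Friction and masses are not known exactly. Their poses are not given: they have to be found in the camera images.
- wide_chuck: chuck with the wider collar, fixed: dark round flange 132 mm across, 14 mm high; above it the collar, a ring 96 mm across over its ridges, from 17 to 37 mm above the table, with 30 upright knurl ridges standing 1.5 mm proud of the rim (top edge bevelled 3 mm). Origin: centre of the underside, on the collar's axis; z up, x toward the pointer on the flange
- wide_chuck_centre (a point): point on the wide collar's axis at the collar's mid-height, 27 mm above the table
- wide_collar (a joint): angle of the wide collar, rad: 0 tight against its stop with the ridge at the pointer, growing anticlockwise seen from above (loosening), 6.283 a turn; starts at 0.5 to 2.5, no stop below 20. It does not rise, drags with about 1.5 N at the rim and stays where left. A fingertip pressed inward on the rim with some 5 to 15 N and moved along it carries it round, with some slip
- wide_collar_ridge (a point): middle of the dark ridge on top of the wide collar: a radial bar 20 mm long, 7 mm wide, 2.5 mm high, ending 5 mm from the rim; this point is 33 mm from the axis
- wide_chuck_pointer (a point): middle of the pointer, a light radial bar 12 mm long and 7 mm wide, 2 mm high, on the flange just outside the collar; this point is 57 mm from the axis
- narrow_chuck: a second, fixed chuck of the same build and height but smaller, to be left alone: flange 100 mm across, collar 66 mm across; origin at the centre of the underside
- narrow_collar_ridge (a point): middle of the 8 mm long ridge on top of the narrow collar, 24 mm from its axis
- specimen_a: mounted specimen, a black disc 32 mm across and 19 mm high, standing loose in the middle of the wide chuck, its top 45 mm above the table; origin at the centre of its underside
- specimen_b: the like specimen standing loose in the middle of the narrow chuck, its top 45 mm above the table; origin at the centre of its underside
- marker: loose marker pen lying on the left, 13 x 142 x 13 mm, long along its y; origin under its centre
- tweezers: loose tweezers lying between the two chucks, 11 x 118 x 8 mm, long along its y; origin under its centre
- wax_block: loose white lump of wax at the back left, 34 x 45 x 20 mm; origin under its centre
- vial: loose small vial with a dark cap on the right, 24 mm across, 48 mm high; origin under its centre
- eyepiece: loose black microscope eyepiece standing at the back right, 32 mm across, 48 mm high; origin under its centre
- loupe: loose black loupe standing at the back left, 40 mm across, 38 mm high; origin under its centre

How it is judged (in metres and radians):
On the way:
1. the wide collar has been loosened past its first arrival at the pointer and is turned on, well short of the second, by the fingers (value of joint wide_collar between 6.4 and 12 rad and contact force between the fingers and wide_chuck above 0.3 N), for 0.05 s.
At the end, for the whole second after the job is handed in: The wide collar rests with its ridge at the pointer on the second arrival, 12.566 rad from tight, within 0.26 rad (15 degrees); the specimens and the narrow collar's ridge are within 8 mm, the other loose things within 20 mm, of where they began (value of joint wide_collar between 12.306 and 12.826 rad and not (velocity of joint wide_collar above 0.05 rad/s) and velocity of joint wide_collar above -0.05 rad/s and distance of each of specimen_a, specimen_b, narrow_collar_ridge from where it was at the start of the episode below 0.008 m and distance of each of marker, tweezers, wax_block, vial, eyepiece, loupe from where it was at the start of the episode below 0.02 m); the robot touches nothing.
It fails at once if a specimen is pushed out of or lifted from its chuck (moved over 8 mm) (distance of any of specimen_a, specimen_b from where it was at the start of the episode above 0.008 m).
It fails at once if the narrow collar is turned (its ridge moved over 8 mm) (distance of narrow_collar_ridge from where it was at the start of the episode above 0.008 m).
It fails at once if another loose thing is knocked about or lifted (moved over 20 mm) (distance of any of marker, tweezers, wax_block, vial, eyepiece, loupe from where it was at the start of the episode above 0.02 m).
It also fails if it takes over 72 s, if anything falls off the work surface, if the arm or the gripper's body presses on something with over 40 N, if the wrist force passes 120 N, or if a joint passes its speed limit or range.

## Working session

There is one attempt and no reset: what is moved stays moved. The work goes in short steps, Python scripts to look and compute and a tool call to move; the robot and the scene stay as the last step left them, time stands still between calls to the robot, and variables do not carry over. Pictures are saved under pics/ and viewed, on a budget of 10 in all, crops included, one or two more only if the job needs it, and the job is handed in when it is done.

Besides the shell and the picture viewer there is one more tool, called after "Call:" as a command line: name --argument value ..., lists and objects as JSON in quotes. send_rows: Moves the arm, as the interface text tells. Its arguments: {"type":"object","properties":{"series":{"type":"array"},"grip_force":{"type":"number"}},"required":["series"]}

```bash
mkdir -p pics; python3 - <<'E'
from cell import env
import cv2,numpy as np
print(env.get_obs())
for n in("top","side"):
    im=env.read_camera(n); cv2.imwrite(f"pics/{n}0.png",im)
    c=env.calibration(n); print(n,c["fx"],c["fy"],c["cx"],c["cy"],np.round(c["cam_to_world"],4).tolist())
E
```

```text
{'time_s': 0.0, 'qpos': array([65.78089808, 18.44122562, -4.01624499, 83.17600704,  1.29606635,
       78.54027356, -3.25964416]), 'joint_velocities': array([-0.0352862 ,  0.0413913 , -0.05312462, -0.06329265, -0.07265577,
        0.13292619,  0.03575376]), 'effort': array([-9.28969166e-04, -4.91285312e+01, -4.04507238e-01, -3.12526023e+01,
       -6.41303463e-02,  4.35921131e-02,  1.64976359e-04]), 'tool_pos': array([ 0.27469629, -0.58848334,  0.22142739]), 'tool_rot': array([-1.79887801e+02,  6.57790446e-03,  2.50301284e+01]), 'force': array([ 0.05518495, -0.61314648,  0.35911742]), 'wrist_torque': array([-0.02080054,  0.09868714, -0.00076226]), 'grip_width': 0.08727979911924577}
top 392.23291652401275 392.23291652401275 318.0511774125671 199.50329729670096 [[-0.0245, -0.9855, 0.1679, 0.4101], [-0.9995, 0.0277, 0.0169, -0.0193], [-0.0213, -0.1674, -0.9857, 1.1012], [0.0, 0.0, 0.0, 1.0]]
side 484.20803200464354 484.20803200464354 315.005215129901 202.71091099170263 [[0.9571, -0.1467, 0.25, 0.2513], [-0.2889, -0.4133, 0.8635, -1.1544], [-0.0234, -0.8987, -0.438, 0.6658], [0.0, 0.0, 0.0, 1.0]]
```

View pics/top0.png

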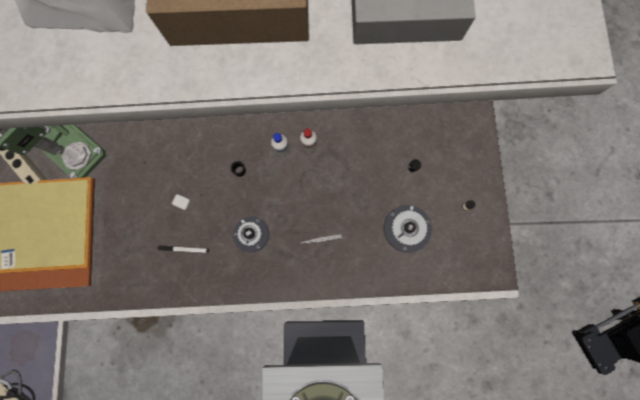

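View pics/side0.png

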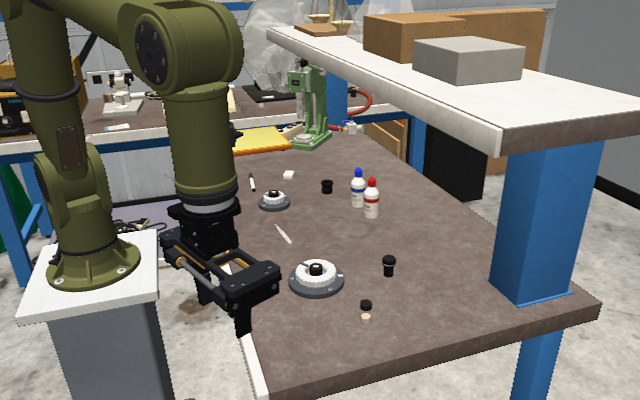

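The top view shows the wide chuck at about (408,228), the narrow one at (250,234), the vial at (469,205) and the eyepiece at (414,165). I'll zoom in on the wide chuck and measure it.

```bash
cat > h.py <<'E'
from cell import env
import cv2,numpy as np
def ray(n,u,v,z,c=None):
    c=c or env.calibration(n); M=np.array(c["cam_to_world"])
    d=M[:3,:3]@[(u-c["cx"])/c["fx"],(v-c["cy"])/c["fy"],1]; o=M[:3,3]
    return (o+d*(z-o[2])/d[2])
def proj(n,p,c=None):
    c=c or env.calibration(n); M=np.linalg.inv(np.array(c["cam_to_world"]))
    q=M[:3,:3]@np.array(p)+M[:3,3]
    return np.array([c["fx"]*q[0]/q[2]+c["cx"],c["fy"]*q[1]/q[2]+c["cy"]])
E
python3 - <<'E'
from h import *
t=cv2.imread("pics/top0.png"); s=cv2.imread("pics/side0.png")
hsv=cv2.cvtColor(t,cv2.COLOR_BGR2HSV)
m=cv2.inRange(t,(140,140,140),(255,255,255)); m[:, :370]=0; m[:,450:]=0; m[:190]=0; m[265:]=0
cs,_=cv2.findContours(m,cv2.RETR_EXTERNAL,cv2.CHAIN_APPROX_NONE)
c=max(cs,key=cv2.contourArea); e=cv2.minEnclosingCircle(c); el=cv2.fitEllipse(c); print(e,el,ray("top",*el[0],.037))
for nm,u,v,z in[("vial",469,205,.03),("eyep",414,165,.03),("tw1",302,242,.0),("tw2",341,236,0),("narrow",250,234,.03),("edge1",515,295,0),("bottle",308,138,.05),("shelfedge",400,95,.3)]: print(nm,ray("top",u,v,z))
a=cv2.resize(t[195:261,360:460],None,fx=8,fy=8,interpolation=cv2.INTER_CUBIC)[:,:800]
cv2.imwrite("pics/c1.png",a)
E
```

```text
((410.0, 225.0394744873047), 19.065814971923828) ((409.4300537109375, 226.89596557617188), (32.74583435058594, 34.48787307739258), 169.9028778076172) [ 0.50920041 -0.24657787  0.037     ]
vial [ 0.56562487 -0.41436523  0.03      ]
eyep [ 0.68287699 -0.27178097  0.03      ]
tw1 [0.47827615 0.04741299 0.        ]
tw2 [ 0.49219284 -0.0621884   0.        ]
narrow [0.50192402 0.18780517 0.03      ]
edge1 [ 0.32051662 -0.52712702  0.        ]
bottle [0.76422847 0.02249767 0.05      ]
shelfedge [ 0.77050469 -0.18821827  0.3       ]
```

View pics/c1.png

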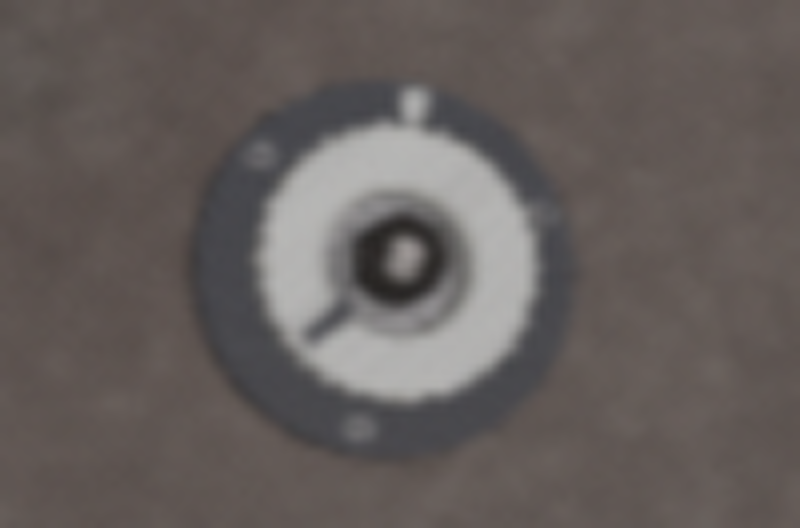

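The crop shows the collar centre at about (398,262), the pointer at (415,105) and the ridge at (328,322). That puts the ridge about 137° anticlockwise of the pointer, so the collar starts near 2.39 rad and needs about 583° more. I'll go above the chuck with the fingers shut and turn the tool toward one end of its yaw range.

Call:
send_rows --series '[{"travel":[3,-1.8,0],"dr":[0,0,5],"claw":0},{"travel":[6,-3.6,0],"dr":[0,0,12],"claw":0},{"travel":[9,-5.4,0],"dr":[0,0,19],"claw":0},{"travel":[12,-7.2,0],"dr":[0,0,26],"claw":0},{"travel":[15,-9,0],"dr":[0,0,33],"claw":0},{"travel":[18,-10.8,0],"dr":[0,0,40],"claw":0},{"travel":[21,-12.6,0],"dr":[0,0,47],"claw":0},{"travel":[24,-14.4,0],"dr":[0,0,54],"claw":0},{"travel":[27,-16.2,0],"dr":[0,0,61],"claw":0},{"travel":[30,-18,0],"dr":[0,0,68],"claw":0},{"travel":[33,-19.8,0],"dr":[0,0,75],"claw":0},{"travel":[35.5,-21,0],"dr":[0,0,82],"claw":0}]'

```text
time_s: 1.1
tool_pos: [0.5086, -0.2456, 0.2223]
tool_rot: [-180.0, 0.0, -56.8]
force: [0.0, -0.1, -0.6]
grip_width: 0.0147
```

```bash
python3 - <<'E'
from h import *
o=env.get_obs(); print(o["time_s"],o["qpos"],o["tool_pos"],o["tool_rot"],o["force"],o["grip_width"])
c=env.calibration("wrist"); print(np.round(c["cam_to_world"],3).tolist(),c["fx"])
im=env.read_camera("wrist"); cv2.imwrite("pics/w1.png",im)
print(proj("wrist",(.509,-.247,.037),c))
E
```

```text
1.1 [  35.01252344    8.65747773  -13.20335844   95.17088857    1.99204632
   76.4407798  -125.28224118] [ 0.50858723 -0.24564092  0.22231124] [-1.79992631e+02  4.86159621e-02 -5.67682286e+01] [ 0.04030384 -0.0593507  -0.55950733] 0.014734205280867198
[[-0.837, -0.521, -0.167, 0.555], [-0.548, 0.798, 0.253, -0.316], [0.001, 0.303, -0.953, 0.384], [0.0, 0.0, 0.0, 1.0]] 350.5421111637808
[326.29379985 173.98662249]
```

View pics/w1.png

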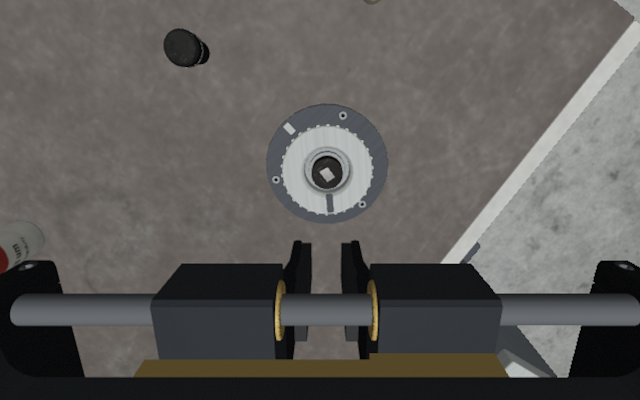

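The wrist view shows the chuck centre near (327,165), the pointer at (289,128), the ridge at (330,203), and the fingers at the bottom of the frame. I'll measure the centre and angles from it.

```bash
python3 - <<'E'
from h import *
im=cv2.imread("pics/w1.png"); c=env.calibration("wrist")
m=cv2.inRange(im,(135,135,135),(255,255,255)); r=np.zeros_like(m); cv2.circle(r,(327,168),50,255,-1); m&=r
m=cv2.morphologyEx(m,cv2.MORPH_OPEN,np.ones((3,3)))
cs,_=cv2.findContours(m,cv2.RETR_EXTERNAL,cv2.CHAIN_APPROX_NONE); k=max(cs,key=cv2.contourArea)
P=np.array([ray("wrist",*p[0],.034,c)[:2] for p in k])*1000
(cx,cy),rad=cv2.minEnclosingCircle(P.astype(np.float32)); el=cv2.fitEllipse(P.astype(np.float32)); print(cx,cy,rad,el)
C=np.array(el[0])/1000
pt=ray("wrist",289,128,.016,c)[:2]-C; rd=ray("wrist",330,203,.0395,c)[:2]-C
a=lambda v:np.degrees(np.arctan2(v[1],v[0]))
print(pt,rd,np.hypot(*pt),np.hypot(*rd),a(pt),a(rd),(a(rd)-a(pt))%360)
E
```

```text
514.8997802734375 -241.9463653564453 47.48698043823242 ((515.7673950195312, -242.423095703125), (84.48822784423828, 87.83613586425781), 31.19777488708496)
[ 0.05436547 -0.01280947] [-0.02158613  0.02581495] 0.0558541517734103 0.033650749010523825 -13.258085558187334 129.90193932372028 143.16002488190762
```

```bash
cat >> h.py <<'E'
def fit(n,im,c,pix,rr,lo,hi,z):
    m=cv2.inRange(im,lo,hi); r=np.zeros_like(m); cv2.circle(r,pix,rr,255,-1); m&=r
    m=cv2.morphologyEx(m,cv2.MORPH_OPEN,np.ones((3,3)))
    cs,_=cv2.findContours(m,cv2.RETR_EXTERNAL,cv2.CHAIN_APPROX_NONE); k=max(cs,key=cv2.contourArea)
    P=np.array([ray(n,*p[0],z,c)[:2] for p in cv2.convexHull(k)])*1000
    return np.round(cv2.minEnclosingCircle(P.astype(np.float32))[0],1),cv2.minEnclosingCircle(P.astype(np.float32))[1],np.round(P.min(0),1),np.round(P.max(0),1)
E
python3 - <<'E'
from h import *
for i in range(3): env.read_camera("wrist")
c=env.calibration("wrist"); o=env.get_obs(); print(o["tool_pos"],o["tool_rot"])
im=env.read_camera("wrist"); cv2.imwrite("pics/w2.png",im)
u=proj("wrist",(.512,-.245,.03),c).astype(int).tolist(); print(u)
print("collar",fit("wrist",im,c,u,52,(135,135,135),(255,255,255),.036))
b=im.astype(int); d=((b[...,0]-b[...,2])>2).astype(np.uint8)*255   # bluish-grey flange vs brown table
print("flange",fit("wrist",d,c,u,80,200,255,.013))
t=cv2.imread("pics/top0.png"); ct=env.calibration("top"); b=t.astype(int); d=((b[...,0]-b[...,2])>2).astype(np.uint8)*255
print("top flange",fit("top",d,ct,(408,228),30,200,255,.013))
print("top collar",fit("top",t,ct,(410,228),22,(135,135,135),(255,255,255),.036))
E
```

```text
[ 0.50791705 -0.24767172  0.22207493] [ 1.79950364e+02  3.28960969e-02 -5.63299223e+01]
[320, 173]
collar (array([ 510.2, -249.7]), 47.53974151611328, array([ 463.3, -296.3]), array([ 557. , -203.1]))
flange (array([ 509.9, -249.2]), 65.43807983398438, array([ 444.7, -314.2]), array([ 574.9, -183.8]))
top flange (array([ 497.3, -210.9]), 48.975669860839844, array([ 451.3, -228.2]), array([ 543.4, -183.9]))
top collar (array([ 508.3, -246.4]), 46.293758392333984, array([ 463.1, -292. ]), array([ 553.1, -201.8]))
```

Once the arm had settled, the wrist view puts the centre at (0.510, -0.249), which agrees with the top view to about 3 mm. I'll approach outside the rim on the +y side with the tool x axis pointing inward.

Call:
send_rows --series '[{"travel":[-3.5,-0.9,1],"dr":[0,0,6],"claw":0},{"travel":[-7.05,-1.8,3],"dr":[0,0,12],"claw":0},{"travel":[-7.05,-1.8,6],"dr":[0,0,13.7],"claw":0},{"travel":[-7.05,-1.8,9],"dr":[0,0,13.7],"claw":0},{"travel":[-7.05,-1.8,12],"dr":[0,0,13.7],"claw":0},{"travel":[-7.05,-1.8,15],"dr":[0,0,13.7],"claw":0},{"travel":[-7.05,-1.8,17],"dr":[0,0,13.7],"claw":0},{"travel":[-7.05,-1.8,18.5],"dr":[0,0,13.7],"claw":0},{"travel":[-7.05,-1.8,19.5],"dr":[0,0,13.7],"claw":0},{"travel":[-7.05,-1.8,20],"dr":[0,0,13.7],"claw":0},{"travel":[-7.05,-1.8,20],"dr":[0,0,13.7],"claw":0},{"travel":[-7.05,-1.8,20],"dr":[0,0,13.7],"claw":0}]'

```text
time_s: 2.35
tool_pos: [0.4842, -0.1806, 0.0232]
tool_rot: [-180.0, -0.0, -70.3]
force: [1.1, 0.2, 0.8]
grip_width: 0.0006
```

```bash
cat >> h.py <<'E'
C=np.array([.510,-.249])
def where():
    o=env.get_obs(); y=np.radians(o["tool_rot"][2]); X=np.array([np.cos(y),np.sin(y)]); Y=np.array([np.sin(y),-np.cos(y)])
    d=C-o["tool_pos"][:2]; F=o["force"]
    print("t",o["time_s"],"yaw %.1f"%o["tool_rot"][2],"z %.4f"%o["tool_pos"][2],"centre in tool x,y mm",np.round([d@X*1e3,d@Y*1e3],1),"F tool x,y,world z",np.round([F[:2]@X,F[:2]@Y,F[2]],1),"q7 %.0f"%o["qpos"][6])
E
python3 -c "
from h import *
where()
c=env.calibration('wrist');im=env.read_camera('wrist');cv2.imwrite('pics/w3.png',im);print(proj('wrist',(*C,.037),c))"
```

```text
t 2.35 yaw -70.3 z 0.0232 centre in tool x,y mm [73.1 -1.2] F tool x,y,world z [ 0.2 -1.1  0.8] q7 -146
[323.7399544  116.17814385]
```

View pics/w3.png

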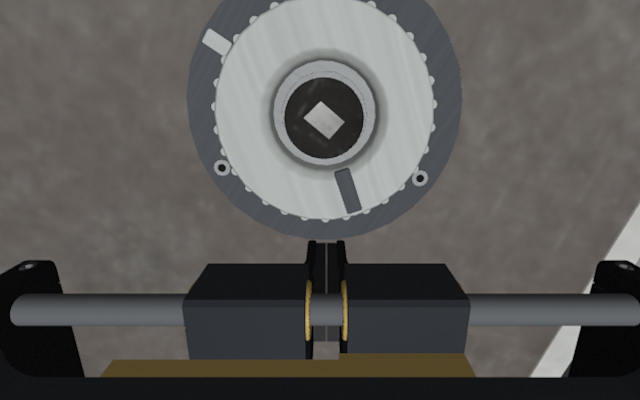

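The wrist camera now sees the whole collar: ridge at (347,190), pointer at (216,41), centre at (324,116), fingers at (327,250). Next I move in until it touches.

Call:
send_rows --series '[{"travel":[0.5,-0.1,0.1],"dr":[0,0,0],"claw":0},{"travel":[1.0,-0.1,0.1],"dr":[0,0,0],"claw":0},{"travel":[1.3,-0.1,0.1],"dr":[0,0,0],"claw":0},{"travel":[1.5,-0.1,0.1],"dr":[0,0,0],"claw":0},{"travel":[1.6,-0.1,0.1],"dr":[0,0,0],"claw":0},{"travel":[1.6,-0.1,0.1],"dr":[0,0,0],"claw":0},{"travel":[1.6,-0.1,0.1],"dr":[0,0,0],"claw":0}]'

```text
time_s: 2.98
tool_pos: [0.4903, -0.1938, 0.0216]
tool_rot: [180.0, 0.0, -70.2]
force: [-1.5, 2.5, 3.2]
grip_width: 0.0004
```

```bash
python3 -c "
from h import *
where()"
```

```text
t 2.9833 yaw -70.2 z 0.0216 centre in tool x,y mm [58.6  0.2] F tool x,y,world z [-2.9  0.5  3.2] q7 -145
```

Contact is made at about 3 N. I'll press about 3 mm further and roll round the arc in the tool frame, orbiting the centre and turning the tool with it.

Call:
send_rows --series '[{"travel":[0.13,0.58,0.1],"dr":[0,0,-6],"claw":0},{"travel":[0.32,1.14,0.1],"dr":[0,0,-12],"claw":0},{"travel":[0.56,1.67,0.1],"dr":[0,0,-18],"claw":0},{"travel":[0.77,2.2,0.1],"dr":[0,0,-24],"claw":0},{"travel":[1.02,2.7,0.1],"dr":[0,0,-30],"claw":0},{"travel":[1.33,3.17,0.1],"dr":[0,0,-36],"claw":0},{"travel":[1.69,3.61,0.1],"dr":[0,0,-42],"claw":0},{"travel":[2.09,4.01,0.1],"dr":[0,0,-48],"claw":0},{"travel":[2.53,4.37,0.1],"dr":[0,0,-54],"claw":0},{"travel":[3.0,4.68,0.1],"dr":[0,0,-60],"claw":0},{"travel":[3.5,4.93,0.1],"dr":[0,0,-66],"claw":0},{"travel":[4.03,5.14,0.1],"dr":[0,0,-72],"claw":0}]'

```text
time_s: 3.98
tool_pos: [0.4521, -0.2498, 0.02]
tool_rot: [-179.9, 0.4, 2.1]
force: [-6.7, 2.1, 5.6]
grip_width: 0.0003
```

```bash
python3 -c "
from h import *
where()
c=env.calibration('wrist');im=env.read_camera('wrist');cv2.imwrite('pics/w4.png',im);print(proj('wrist',(*C,.037),c));where()"
```

```text
t 3.9833 yaw 2.1 z 0.0200 centre in tool x,y mm [57.9  1.3] F tool x,y,world z [-6.6 -2.4  5.6] q7 -68
[328.94913172 154.93227516]
t 4.0333 yaw 2.3 z 0.0200 centre in tool x,y mm [58.  -0.1] F tool x,y,world z [-5.8 -0.6  3.7] q7 -67
```

View pics/w4.png

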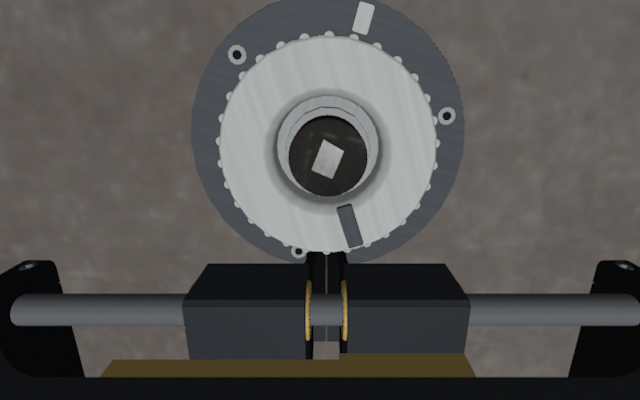

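The collar follows with no visible slip: the ridge at (349,226) is still beside the finger, pressed at about 6 N. I'll keep rolling with the same arc, and measure the ridge angle on the r = 33 mm ring from the wrist camera.

Call:
send_rows --series '[{"travel":[0.04,0.66,0],"dr":[0,0,-7],"claw":0},{"travel":[0.16,1.31,0],"dr":[0,0,-14],"claw":0},{"travel":[0.36,1.94,0],"dr":[0,0,-21],"claw":0},{"travel":[0.63,2.54,-0.05],"dr":[0,0,-28],"claw":0},{"travel":[0.98,3.1,-0.05],"dr":[0,0,-35],"claw":0},{"travel":[1.39,3.61,-0.05],"dr":[0,0,-42],"claw":0},{"travel":[1.86,4.08,-0.05],"dr":[0,0,-49],"claw":0},{"travel":[2.38,4.48,-0.05],"dr":[0,0,-56],"claw":0},{"travel":[2.95,4.81,-0.05],"dr":[0,0,-63],"claw":0},{"travel":[3.55,5.07,-0.05],"dr":[0,0,-70],"claw":0},{"travel":[4.19,5.26,-0.05],"dr":[0,0,-77],"claw":0},{"travel":[4.84,5.37,-0.05],"dr":[0,0,-84],"claw":0}]'

```text
time_s: 5.03
tool_pos: [0.5037, -0.3058, 0.0203]
tool_rot: [-179.9, 0.2, 86.0]
force: [-2.1, -4.0, -1.8]
grip_width: 0.0004
```

```bash
cat >> h.py <<'E'
def ring(n,im,c,r,z,dark):
    g=cv2.GaussianBlur(cv2.cvtColor(im,cv2.COLOR_BGR2GRAY),(3,3),0).astype(float); a=np.radians(np.arange(0,360,1.)); v=[]
    for t in a:
        w=[]
        for rr in (r-4,r,r+4) if dark else (r-2,r,r+2):
            u=proj(n,(C[0]+rr*np.cos(t),C[1]+rr*np.sin(t),z),c)
            x,y=np.round(u).astype(int); w.append(g[y,x] if 0<=x<640 and 0<=y<400 else np.nan)
        v.append(np.mean(w))
    v=np.array(v); k=(v<110) if dark else (v>150); 
    if not k.any(): return np.nan,0
    return np.degrees(np.angle(np.exp(1j*a[k]).sum())), k.sum()
def look(n="wrist"):
    where(); c=env.calibration(n); im=env.read_camera(n)
    r=ring(n,im,c,.033,.0395,True); p=ring(n,im,c,.057,.016,False)
    print("ridge",r,"pointer",p,"diff",(r[0]-p[0])%360); return im
E
python3 -c "
from h import *
im=look();cv2.imwrite('pics/w5.png',im)
im=cv2.imread('pics/top0.png');c=env.calibration('top');print(ring('top',im,c,.033,.0395,True),ring('top',im,c,.057,.016,False))"
```

```text
t 5.0333 yaw 86.0 z 0.0203 centre in tool x,y mm [57.1  2.3] F tool x,y,world z [-4.1 -1.8 -1.8] q7 12
ridge (nan, 0) pointer (nan, 0) diff nan
(nan, 0) (nan, 0)
```

```bash
python3 -c "
from h import *
im=cv2.imread('pics/w5.png');c=env.calibration('wrist')
g=cv2.cvtColor(im,cv2.COLOR_BGR2GRAY)
for r,z in((.033,.0395),(.057,.016)):
  print([int(g[tuple(np.round(u).astype(int)[::-1])]) if 0<=u[1]<400 else -1 for u in [proj('wrist',(C[0]+r*np.cos(t),C[1]+r*np.sin(t),z),c) for t in np.radians(np.arange(0,360,8))]])"
```

```text
[171, 170, 170, 170, 172, 172, 172, 171, 172, 173, 168, 174, 169, 171, 166, 173, 171, 172, 170, 172, 173, 171, 172, 172, 172, 173, 173, 173, 173, 172, 170, 176, 171, 174, 166, 74, 77, 173, 169, 173, 174, 171, 173, 174, 173]
[79, 77, 78, 79, 77, 77, 19, 79, 77, 78, 76, 76, 78, 75, 78, 77, 76, 75, 75, 75, 76, 144, 76, 75, 74, 74, 77, 76, 77, 75, 79, 78, 8, 14, 8, 76, 23, 79, 79, 77, 76, 78, 78, 74, 71]
```

View pics/w5.png

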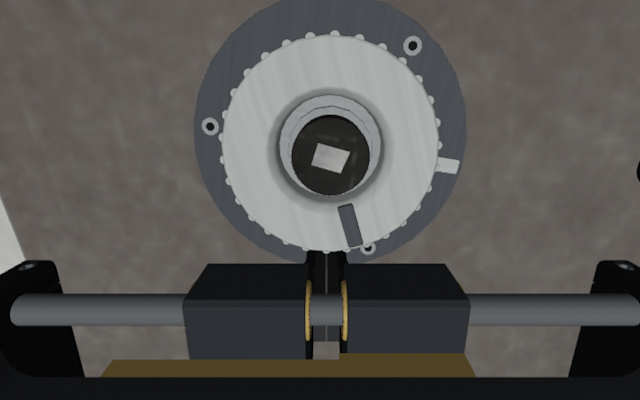

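The ridge is at (349,226), still following the finger, so there's no slip. The ring sampler mixed metres and millimetres; I'll fix that and continue with slightly more pressure.

Call:
send_rows --series '[{"travel":[0.09,0.66,0],"dr":[0,0,-7],"claw":0},{"travel":[0.26,1.31,0],"dr":[0,0,-14],"claw":0},{"travel":[0.46,1.92,0],"dr":[0,0,-21],"claw":0},{"travel":[0.73,2.5,0],"dr":[0,0,-28],"claw":0},{"travel":[1.06,3.04,0],"dr":[0,0,-35],"claw":0},{"travel":[1.46,3.55,0],"dr":[0,0,-42],"claw":0},{"travel":[1.92,4.0,0],"dr":[0,0,-49],"claw":0},{"travel":[2.44,4.39,0],"dr":[0,0,-56],"claw":0},{"travel":[2.99,4.72,0],"dr":[0,0,-63],"claw":0},{"travel":[3.59,4.98,0],"dr":[0,0,-70],"claw":0},{"travel":[4.21,5.16,0],"dr":[0,0,-77],"claw":0},{"travel":[4.85,5.27,0],"dr":[0,0,-84],"claw":0}]'

```text
time_s: 6.08
tool_pos: [0.5657, -0.2604, 0.0212]
tool_rot: [-179.9, 0.6, 169.9]
force: [9.7, -4.4, -9.7]
grip_width: 0.0005
```

```bash
sed -i 's/(r-4,r,r+4)/(r-.004,r,r+.004)/; s/(r-2,r,r+2)/(r-.002,r,r+.002)/; s/v>150/v>130/' h.py
python3 -c "
from h import *
im=look();cv2.imwrite('pics/w6.png',im)
im=cv2.imread('pics/top0.png');c=env.calibration('top');print(ring('top',im,c,.033,.0395,True),ring('top',im,c,.057,.016,False))"
```

```text
t 6.0833 yaw 169.9 z 0.0212 centre in tool x,y mm [56.8  1.5] F tool x,y,world z [-10.3  -2.7  -9.7] q7 82
ridge (np.float64(7.000000000000001), np.int64(11)) pointer (np.float64(165.03006587223928), np.int64(8)) diff 201.96993412776072
(np.float64(126.50000000000001), np.int64(6)) (np.float64(-11.500000000000012), np.int64(6))
```

The ridge is now at 7° world. With the pointer at −11.5°, the collar stands at about 378° (6.6 rad), past the first arrival with no slip, and 341° remains. I'll roll 56° more, then back off and lift to unwind the wrist.

Call:
send_rows --series '[{"travel":[0.04,0.65,0],"dr":[0,0,-7],"claw":0},{"travel":[0.16,1.28,0],"dr":[0,0,-14],"claw":0},{"travel":[0.35,1.9,0],"dr":[0,0,-21],"claw":0},{"travel":[0.62,2.49,0],"dr":[0,0,-28],"claw":0},{"travel":[0.96,3.04,0],"dr":[0,0,-35],"claw":0},{"travel":[1.36,3.55,0],"dr":[0,0,-42],"claw":0},{"travel":[1.82,4.0,0],"dr":[0,0,-49],"claw":0},{"travel":[2.34,4.39,0],"dr":[0,0,-56],"claw":0},{"travel":[2.34,4.39,0],"dr":[0,0,-56],"claw":0},{"travel":[1.78,5.22,0],"dr":[0,0,-56],"claw":0},{"travel":[0.94,6.46,0],"dr":[0,0,-56],"claw":0},{"travel":[0.94,6.46,-4],"dr":[0,0,-56],"claw":0}]'

```text
time_s: 7.13
tool_pos: [0.5605, -0.1892, 0.0551]
tool_rot: [179.4, -0.2, -134.2]
force: [-0.0, -1.0, 1.2]
grip_width: 0.0004
```

```bash
python3 -c "
from h import *
im=look();cv2.imwrite('pics/w7.png',im)"
```

```text
t 7.1333 yaw -134.2 z 0.0551 centre in tool x,y mm [78.1 -5.5] F tool x,y,world z [ 0.7 -0.6  1.2] q7 127
ridge (np.float64(66.0), np.int64(11)) pointer (np.float64(3.6701417236520566), np.int64(17)) diff 62.32985827634794
```

Ridge at about 66°, so about 282° remains. I'll unwind the wrist up high.

Call:
send_rows --series '[{"travel":[0,0,-3],"dr":[0,0,7],"claw":0},{"travel":[0,0,-5],"dr":[0,0,14],"claw":0},{"travel":[0,0,-6.5],"dr":[0,0,21],"claw":0},{"travel":[0,0,-6.5],"dr":[0,0,28],"claw":0},{"travel":[0,0,-6.5],"dr":[0,0,35],"claw":0},{"travel":[0,0,-6.5],"dr":[0,0,42],"claw":0},{"travel":[0,0,-6.5],"dr":[0,0,49],"claw":0},{"travel":[0,0,-6.5],"dr":[0,0,56],"claw":0},{"travel":[0,0,-6.5],"dr":[0,0,63],"claw":0},{"travel":[0,0,-6.5],"dr":[0,0,70],"claw":0},{"travel":[0,0,-6.5],"dr":[0,0,77],"claw":0},{"travel":[0,0,-6.5],"dr":[0,0,84],"claw":0}]'

```text
time_s: 8.18
tool_pos: [0.5641, -0.1927, 0.1263]
tool_rot: [-180.0, 0.1, 141.3]
force: [0.3, 0.6, -0.0]
grip_width: 0.0005
```

Call:
send_rows --series '[{"travel":[0,0,0],"dr":[0,0,7],"claw":0},{"travel":[0,0,0],"dr":[0,0,14],"claw":0},{"travel":[0,0,0],"dr":[0,0,21],"claw":0},{"travel":[0,0,0],"dr":[0,0,28],"claw":0},{"travel":[0,0,0],"dr":[0,0,35],"claw":0},{"travel":[0,0,0],"dr":[0,0,42],"claw":0},{"travel":[0,0,0],"dr":[0,0,49],"claw":0},{"travel":[0,0,0],"dr":[0,0,56],"claw":0},{"travel":[0,0,0],"dr":[0,0,63],"claw":0},{"travel":[0,0,0],"dr":[0,0,70],"claw":0},{"travel":[0,0,0],"dr":[0,0,77],"claw":0},{"travel":[0,0,0],"dr":[0,0,84],"claw":0}]'

```text
time_s: 9.18
tool_pos: [0.5642, -0.1925, 0.1263]
tool_rot: [179.9, 0.0, 57.3]
force: [0.0, 0.7, 0.7]
grip_width: 0.0003
```

Call:
send_rows --series '[{"travel":[0,0,0],"dr":[0,0,7],"claw":0},{"travel":[0,0,0],"dr":[0,0,14],"claw":0},{"travel":[0,0,0],"dr":[0,0,21],"claw":0},{"travel":[0,0,0],"dr":[0,0,28],"claw":0},{"travel":[0,0,0],"dr":[0,0,35],"claw":0},{"travel":[0,0,0],"dr":[0,0,42],"claw":0},{"travel":[0,0,0],"dr":[0,0,49],"claw":0},{"travel":[0,0,0],"dr":[0,0,56],"claw":0},{"travel":[0,0,0],"dr":[0,0,63],"claw":0},{"travel":[0,0,0],"dr":[0,0,70],"claw":0},{"travel":[0,0,0],"dr":[0,0,77],"claw":0},{"travel":[0,0,0],"dr":[0,0,84],"claw":0}]'

```text
time_s: 10.18
tool_pos: [0.5642, -0.1925, 0.1264]
tool_rot: [180.0, -0.1, -26.7]
force: [0.9, 0.1, -0.5]
grip_width: 0.0004
```

```bash
python3 -c "
from h import *
where(); print(env.get_obs()['tool_pos'])"
```

```text
t 10.1833 yaw -26.7 z 0.1264 centre in tool x,y mm [-23.   74.8] F tool x,y,world z [ 0.7 -0.5 -0.5] q7 -106
[ 0.5641701  -0.19253187  0.12635668]
```

Call:
send_rows --series '[{"travel":[-2.5,0.8,0],"dr":[0,0,7],"claw":0},{"travel":[-5,1.6,0],"dr":[0,0,14],"claw":0},{"travel":[-7.6,2.5,1],"dr":[0,0,21],"claw":0},{"travel":[-7.6,2.5,3],"dr":[0,0,28],"claw":0},{"travel":[-7.6,2.5,5.5],"dr":[0,0,35],"claw":0},{"travel":[-7.6,2.5,8],"dr":[0,0,42],"claw":0},{"travel":[-7.6,2.5,9.5],"dr":[0,0,43.3],"claw":0},{"travel":[-7.6,2.5,10.4],"dr":[0,0,43.3],"claw":0},{"travel":[-7.6,2.5,10.5],"dr":[0,0,43.3],"claw":0},{"travel":[-7.6,2.5,10.5],"dr":[0,0,43.3],"claw":0},{"travel":[-7,3.05,10.5],"dr":[0,0,43.3],"claw":0},{"travel":[-6.45,3.58,10.5],"dr":[0,0,43.3],"claw":0}]'

```text
time_s: 11.18
tool_pos: [0.4904, -0.1943, 0.0221]
tool_rot: [180.0, 0.2, -69.5]
force: [-8.9, 19.6, 13.6]
grip_width: 0.0003
```

```bash
python3 -c "
from h import *
look();look()"
```

```text
t 11.1833 yaw -69.5 z 0.0221 centre in tool x,y mm [58.1  0.7] F tool x,y,world z [-21.5   1.5  13.6] q7 -146
ridge (np.float64(66.0), np.int64(11)) pointer (np.float64(-6.179674883031219), np.int64(14)) diff 72.17967488303123
t 11.2333 yaw -69.6 z 0.0220 centre in tool x,y mm [58.6  0.4] F tool x,y,world z [-9.5  0.6  5. ] q7 -146
ridge (np.float64(66.5), np.int64(12)) pointer (np.float64(-6.179674883031219), np.int64(14)) diff 72.67967488303123
```

Ridge is at 66.5° and the finger is in contact. Next is stroke two.

Call:
send_rows --series '[{"travel":[0.13,0.58,0],"dr":[0,0,-6],"claw":0},{"travel":[0.32,1.14,0],"dr":[0,0,-12],"claw":0},{"travel":[0.56,1.67,0.05],"dr":[0,0,-18],"claw":0},{"travel":[0.77,2.2,0.05],"dr":[0,0,-24],"claw":0},{"travel":[1.02,2.7,0.05],"dr":[0,0,-30],"claw":0},{"travel":[1.33,3.17,0.05],"dr":[0,0,-36],"claw":0},{"travel":[1.69,3.61,0.05],"dr":[0,0,-42],"claw":0},{"travel":[2.09,4.01,0.05],"dr":[0,0,-48],"claw":0},{"travel":[2.53,4.37,0.05],"dr":[0,0,-54],"claw":0},{"travel":[3.0,4.68,0.05],"dr":[0,0,-60],"claw":0},{"travel":[3.5,4.93,0.05],"dr":[0,0,-66],"claw":0},{"travel":[4.03,5.14,0.05],"dr":[0,0,-72],"claw":0}]'

```text
time_s: 12.28
tool_pos: [0.4523, -0.2533, 0.0209]
tool_rot: [-180.0, 0.4, 2.7]
force: [-8.6, 1.1, 6.1]
grip_width: 0.0007
```

```bash
python3 -c "
from h import *
look()"
```

```text
t 12.2833 yaw 2.7 z 0.0209 centre in tool x,y mm [57.8 -1.6] F tool x,y,world z [-8.5 -1.5  6.1] q7 -68
ridge (np.float64(141.5), np.int64(12)) pointer (np.float64(22.234301541377146), np.int64(15)) diff 119.26569845862285
```

Call:
send_rows --series '[{"travel":[0.04,0.66,0],"dr":[0,0,-7],"claw":0},{"travel":[0.16,1.31,0],"dr":[0,0,-14],"claw":0},{"travel":[0.36,1.94,0],"dr":[0,0,-21],"claw":0},{"travel":[0.63,2.54,-0.05],"dr":[0,0,-28],"claw":0},{"travel":[0.98,3.1,-0.05],"dr":[0,0,-35],"claw":0},{"travel":[1.39,3.61,-0.05],"dr":[0,0,-42],"claw":0},{"travel":[1.86,4.08,-0.05],"dr":[0,0,-49],"claw":0},{"travel":[2.38,4.48,-0.05],"dr":[0,0,-56],"claw":0},{"travel":[2.95,4.81,-0.05],"dr":[0,0,-63],"claw":0},{"travel":[3.55,5.07,-0.05],"dr":[0,0,-70],"claw":0},{"travel":[4.19,5.26,-0.05],"dr":[0,0,-77],"claw":0},{"travel":[4.84,5.37,-0.05],"dr":[0,0,-84],"claw":0}]'

```text
time_s: 13.33
tool_pos: [0.5063, -0.3068, 0.0218]
tool_rot: [-180.0, 0.2, 86.6]
force: [-1.8, -0.7, -1.1]
grip_width: 0.001
```

```bash
python3 -c "
from h import *
look()"
```

```text
t 13.3333 yaw 86.6 z 0.0218 centre in tool x,y mm [57.9  0.3] F tool x,y,world z [-0.8 -1.7 -1.1] q7 11
ridge (np.float64(-141.0), np.int64(11)) pointer (np.float64(-1.3163322655806236), np.int64(14)) diff 220.31633226558063
```

About 130° is left. There was slight slip and the pressing force fell to about 1 N, so I'll press a little more.

Call:
send_rows --series '[{"travel":[0.14,0.65,0],"dr":[0,0,-7],"claw":0},{"travel":[0.35,1.26,0],"dr":[0,0,-14],"claw":0},{"travel":[0.64,1.83,0],"dr":[0,0,-21],"claw":0},{"travel":[0.9,2.39,0],"dr":[0,0,-28],"claw":0},{"travel":[1.22,2.93,0],"dr":[0,0,-35],"claw":0},{"travel":[1.61,3.41,0],"dr":[0,0,-42],"claw":0},{"travel":[2.05,3.85,0],"dr":[0,0,-49],"claw":0},{"travel":[2.55,4.23,0],"dr":[0,0,-56],"claw":0},{"travel":[3.08,4.54,0],"dr":[0,0,-63],"claw":0},{"travel":[3.62,4.89,0],"dr":[0,0,-70],"claw":0},{"travel":[4.23,5.07,0],"dr":[0,0,-77],"claw":0},{"travel":[4.86,5.17,0],"dr":[0,0,-84],"claw":0}]'

```text
time_s: 14.38
tool_pos: [0.5666, -0.2617, 0.0226]
tool_rot: [-179.9, 0.7, 170.5]
force: [12.0, -4.1, -9.6]
grip_width: 0.0003
```

```bash
python3 -c "
from h import *
im=look();cv2.imwrite('pics/w8.png',im); p=proj('wrist',(C[0]+.057*np.cos(np.radians(-11.5)),C[1]+.057*np.sin(np.radians(-11.5)),.016));print(p)"
```

```text
t 14.3833 yaw 170.5 z 0.0226 centre in tool x,y mm [57.9  3.2] F tool x,y,world z [-12.5  -2.   -9.6] q7 80
ridge (np.float64(-61.50000000000001), np.int64(12)) pointer (np.float64(145.83620009163326), np.int64(7)) diff 152.66379990836674
[323.61338949 252.31868327]
```

View pics/w8.png

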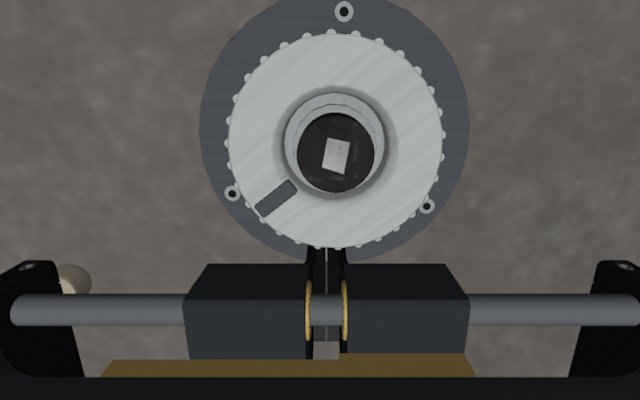

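The ridge is at (276,199), −61.5° world, and the pointer is hidden behind the finger. About 50° is left. I'll roll 50° more, slowing at the end.

Call:
send_rows --series '[{"travel":[0.04,0.63,0.05],"dr":[0,0,-7],"claw":0},{"travel":[0.15,1.26,0.1],"dr":[0,0,-14],"claw":0},{"travel":[0.35,1.86,0.1],"dr":[0,0,-21],"claw":0},{"travel":[0.61,2.44,0.1],"dr":[0,0,-28],"claw":0},{"travel":[0.94,2.98,0.1],"dr":[0,0,-35],"claw":0},{"travel":[1.34,3.48,0.1],"dr":[0,0,-42],"claw":0},{"travel":[1.57,3.71,0.1],"dr":[0,0,-45.5],"claw":0},{"travel":[1.79,3.92,0.1],"dr":[0,0,-49],"claw":0},{"travel":[1.79,3.92,0.1],"dr":[0,0,-49],"claw":0},{"travel":[1.79,3.92,0.1],"dr":[0,0,-49],"claw":0}]'

```text
time_s: 15.27
tool_pos: [0.5555, -0.2124, 0.0221]
tool_rot: [-179.9, 0.7, -140.6]
force: [8.6, 8.3, -3.3]
grip_width: 0.0003
```

```bash
python3 -c "
from h import *
im=look();cv2.imwrite('pics/w9.png',im)"
```

```text
t 15.2667 yaw -140.6 z 0.0221 centre in tool x,y mm [58.3  0.6] F tool x,y,world z [-11.9   0.9  -3.3] q7 120
ridge (np.float64(-9.00000000000001), np.int64(11)) pointer (np.float64(-20.964731741125576), np.int64(13)) diff 11.964731741125565
```

View pics/w9.png

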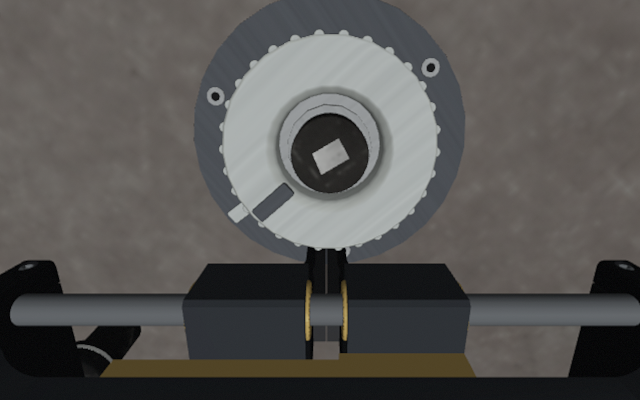

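The ridge at (273,202) lines up with the pointer at (238,213), within about 3°. I'll back off radially and lift clear.

Call:
send_rows --series '[{"travel":[-0.5,0,0],"dr":[0,0,0],"claw":0},{"travel":[-1.2,0,0],"dr":[0,0,0],"claw":0},{"travel":[-2,0,0],"dr":[0,0,0],"claw":0},{"travel":[-2,0,-2],"dr":[0,0,0],"claw":0},{"travel":[-2,0,-5],"dr":[0,0,0],"claw":0},{"travel":[-2,0,-8],"dr":[0,0,0],"claw":0},{"travel":[-2,0,-10],"dr":[0,0,0],"claw":0},{"travel":[-2,0,-10],"dr":[0,0,0],"claw":0},{"travel":[-2,0,-10],"dr":[0,0,0],"claw":0},{"travel":[-2,0,-10],"dr":[0,0,0],"claw":0}]'

```text
time_s: 16.15
tool_pos: [0.5652, -0.204, 0.1193]
tool_rot: [180.0, -0.1, -140.6]
force: [0.2, 0.6, -0.1]
grip_width: 0.0006
```

```bash
python3 -c "
from h import *
im=look();im=look();cv2.imwrite('pics/w10.png',im);t=env.read_camera('top');s=env.read_camera('side');cv2.imwrite('pics/f.png',np.vstack([im[:, :],s[150:330]]))"
```

```text
t 16.15 yaw -140.6 z 0.1193 centre in tool x,y mm [71.2  0.3] F tool x,y,world z [-0.5  0.3 -0.1] q7 122
ridge (np.float64(-8.50000000000001), np.int64(10)) pointer (np.float64(-12.590575389371942), np.int64(20)) diff 4.090575389371931
t 16.2 yaw -140.6 z 0.1188 centre in tool x,y mm [71.1 -0. ] F tool x,y,world z [-0.2  0.6 -0.3] q7 122
ridge (np.float64(-9.00000000000001), np.int64(11)) pointer (np.float64(-12.55667867692109), np.int64(19)) diff 3.556678676921079
```

View pics/f.png

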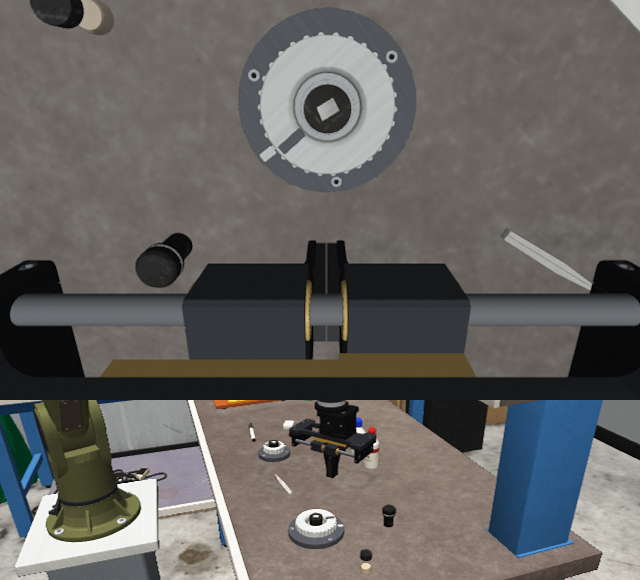

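The ridge at (292,138) is in line with the pointer at (267,154), the fingers are clear, and everything else stands where it was.

```bash
python3 -c "
from h import *
env.sign_off()"
```

```text
the job is handed in; nothing more can be done
```

The wide collar is on its second arrival at the pointer and the job is handed in; no verdict was reported. I rolled it with the shut fingertips pressed on the rim, usually at 4–12 N. It took two strokes of about 290° each, with the wrist unwound up high in between.

- **Collar angle:** the ridge started about 138° anticlockwise of the pointer. It turned about 582°, passing the pointer once, and stopped within about 3° of it. The tolerance is 15°.
- **Turning on the way:** the force on the fingers was about 10 N at roughly 6.6 rad. It stayed on the collar through most of the rest of the turn.
- **At hand-in:** the arm was about 10 cm above the chuck and touching nothing. The specimens, tweezers, vial and eyepiece looked undisturbed in the last pictures. I judged this by eye and did not measure their positions.
- **Checks that disagreed:**
  - The automatic pointer reading was wrong in the close views, apparently picking up the flange screws. I used the top-view value (−11.5°) there; the final wrist view gave −12.6°.
  - The top and wrist cameras put the chuck's centre about 3 mm apart.
  - There was about 7° of slip when the pressing force fell to about 1 N in the second stroke, and one brief peak of about 21 N at re-contact.

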